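Slide the tube gauge into the slot under the bin riser

ROBOT

A 6-joint arm with a two-finger parallel gripper is mounted at the origin on the work surface. World frame = base frame: x ahead of the robot, y to its left, z up, the work surface at z = 0. Lengths are in m, angles in rad, forces in N, time in s.
With the tool pointing down it reaches from about 0.35 to 0.8 m from the base axis. Payload 7.3 kg.
Tool frame: the origin (TCP) lies at the very end of the fingers, on their centre line; the grasp point (between the pads) lies 19 mm behind it; z points along the fingers, y is the line along which they close (so a half turn about z gives the same grasp; the last joint's range is limited). The gripper opens to 85 mm and grips with 20 to 120 N. Pads are 22 mm wide; open, the fingers measure 114 mm over their backs; the gripper's body (76 mm by 85 mm) begins 54 mm behind the grasp point. The pads swing forward as they close: fully open they stand 13 mm farther back than shut.
Start: joints at [-1.481, 0.342, 1.524, -0, 1.275, -0.146], TCP at [0.123, -0.51, 0.231] pointing down, gripper open.
Joint ranges: [-2.53, 2.53], [-0.77, 2.02], [0.04, 2.7], [-1, 4.14], [0.28, 2.66], [-3.11, 3.11]. Speed limits (rad/s): [2.57, 2.57, 3.14, 3.14, 3.14, 3.14].

INTERFACE

Orientations are given as a unit quaternion [w, x, y, z].
In Python, from plant import ctrl gives the robot as it stands.
- The arm moves only by the shell command python3 -m jog 'ROWS' [FORCE]. ROWS is a JSON object of lists of equal length, an entry for each row: "grip": the opening in per cent of the stroke, from 0 (shut) to 100 (fully open); "offset": the shift along the tool's x, y, z in cm, a list of three; "yaw": the turn about the tool's z in degrees. In form: {"grip": [grip, ...], "offset": [[x, y, z], ...], "yaw": [yaw, ...]}. A call has exactly 10 rows; each row is the pose to reach, as a shift and turn from the pose commanded when the call began, along the tool's axes at that moment; what a row does not reach only later rows make up. A row lasts 1/10 s, in which the tool goes at most 50 mm and 8.59 degrees, less where a joint would pass 70% of its speed; a pose out of reach is approached as far as the arm can. A call with a gripper value outside its range is refused whole. The fingers move at their own pace and stop on an object; FORCE is the grip in N (left out, the last holds). Time passes only in rows, so rows that repeat a pose let the fingers close, or fill a call up. It gives the time, the measured TCP pose, the force, the opening and the grip force at its end, in the units of the state.
- ctrl.read_state(): the state, without advancing time (a new reading comes with each control period).
- ctrl.read_camera(name): name is "scene" or "top" or "wrist"; returns the picture (480x640x3 uint8, blue, green, red); there is no depth.
- ctrl.camera_params(name): a dict with "fx", "fy", "cx", "cy" (pixels), "world_from_camera" (4x4, takes a point from camera to world coordinates). Camera axes: x right, y up, looking along -z (the intrinsics and any distortion apply to the point x, -y, -z); pixel columns grow to the right and rows downward; lengths in m; the calibration is good to about 2 mm. A picture is of the moment at which its call begins: read the wrist's pose just before it. camera_params takes no time and is no camera call; for the wrist camera it gives the pose at the moment of the call.
- ctrl.hand_in(): hands the job in; it is judged then, once.
Trained networks look in the newest picture that a camera, given by its name, has taken for a name from the list of things; names that differ only in an ending like _2 or _b are one class to them, and where a whole thing is asked for, a point or a joint stands for the part that bears it (a point fixed in the world has none). Each returns a list of dicts, best first, with "score" (0 to 1); they miss things now and then, are a little off and sometimes report something else, mostly with a low value. They report only what shows in the picture. A call takes as long as a camera call. They do not tell look-alikes from the thing itself.
- ctrl.find_in(thing, camera): "at" ([x, y, z] in m, in world coordinates, good to about 4 mm: the middle of the surface that is visible of it).
- ctrl.spot_point(thing, camera): "at" ([x, y, z] in m, in world coordinates, good to about 4 mm: a listed point, or the origin of a listed thing).
The state is a dict: "t": time; "joint_positions": joint angles; "joint_vel": joint speeds; "joint_torque": joint torques, N m; "tcp_pos": TCP position; "eef_rot": TCP orientation; "wrist_force": force on the tool from outside, world axes, zero at the start; "moment": the same for the moment, N m; "grip_width": finger opening in m; "finger_force": force on a finger pad.
Only numpy, scipy, OpenCV 4.12 (cv2) and the standard library are available. Lean on these libraries where they do the work, as an engineer would, in place of code of your own. Each camera call takes 0.05 s, during which the arm holds its last target. There are 200 camera calls.

TASK

The flat aluminium tube gauge lying on the counter belongs in the low slot under the bin riser. Push it there with the fingertips, keeping it flat on the counter, squarely and all the way in until its leading end meets the stop inside the slot, then leave it there. Do not pick it up or tip it, and leave the loose fittings beside the riser where they are.

Things in the scene. Friction and masses are not known exactly. Their poses are not given: they have to be found in the camera images.
- gauge: Loose flat aluminium plate, 130 mm long (own x), 90 mm wide (own y), 10 mm thick, about 0.3 kg, with a row of five round holes too small for a finger. Origin: centre of its underside. Starts flat on the counter in front of the slot, up to 70 mm aside and 0.35 rad askew. Either short end may lead. Friction stops it as soon as the push stops.
- riser: White steel plinth fixed to the counter, 270 mm wide (own y), 150 mm deep (own x, 0 to 150), deck top at 19 mm, with three fixed grey bins of fittings, set back 32 mm, up to 59 mm high. Its front is closed but for the slot in its middle. Origin: on the counter at the middle of the front edge; own x points into the slot, away from the robot, within 0.42 rad of world x.
- slot_mouth (a point): Centre of the slot's mouth, on the counter (same as the riser's origin and axes). The slot is 104 mm wide, 14 mm high and 76 mm deep along +x. Two ears 12 mm high flank the mouth and flare from 104 mm apart to about 135 mm apart, 24 mm before it.
- slot_stop (a point): Middle of the solid stop at the end of the slot, on the counter, 76 mm in from the mouth along the riser's x. When the gauge is fully home its leading end touches this stop, its centre is 11 mm inside the mouth and 54 mm of it still stick out in front.
- nipple: Bystander: loose stainless pipe nipple (tube) standing upright, 33 mm diameter, 60 mm high, beside the riser. Origin: centre of its underside.
- coupling: Bystander: loose stainless round coupling standing upright, 48 mm diameter, 36 mm high, beside the riser. Origin: centre of its underside.
- valve: Bystander: loose stainless ball valve lying on the counter beside the riser, body 70 mm long along own x and 36 mm wide, with a yellow lever up to 50 mm high that reaches 70 mm from the origin along own +x. Origin: under the centre of its body, on the counter.
Mind the look-alikes: they are no part of the job. There is more than one size of the gauge; the one meant has the size given above.

How it is judged:
By the outcome, as a careful person would: the job done as asked, in the order asked, and still so for the second after the job is handed in, with the robot touching nothing.
It also fails if it takes over 54 s, if anything falls off the work surface, if the arm or the gripper's body presses on something with over 40 N, if the wrist force passes 120 N, or if a joint passes its speed limit or range.

## Working session

There is one attempt and no reset: what is moved stays moved. The work goes in short steps, Python scripts to look and compute and a shell command to move; the robot and the scene stay as the last step left them, time stands still between calls to the robot, and variables do not carry over. Pictures are saved under pics/ and viewed, at most 10 in all, crops included, and the job is handed in when it is done.

```bash
mkdir -p pics
python3 - <<'E'
from plant import ctrl
import cv2
s=ctrl.read_state(); print(s['t'],s['tcp_pos'],s['eef_rot'])
for c in ['top','scene']:
    cv2.imwrite(f'pics/{c}0.png',ctrl.read_camera(c))
    p=ctrl.camera_params(c); print(c,p)
    for n in ['gauge','slot_mouth','slot_stop','riser','nipple','coupling','valve']:
        print(n,[(d['score'],d['at']) for d in ctrl.spot_point(n,c)])
E
```

```text
0.0 [ 0.1226332  -0.51007446  0.23061449] [-7.72954058e-04  9.93058260e-01  1.17620973e-01  3.65367263e-05]
top {'fx': 462.11896292493606, 'fy': 462.11896292493606, 'cx': 317.6984135890276, 'cy': 236.99744252284026, 'world_from_camera': array([[-0.01131945,  0.98564835, -0.1684316 ,  0.45126254],
       [-0.99986083, -0.00909246,  0.01398731,  0.05221727],
       [ 0.01225511,  0.16856649,  0.9856141 ,  0.85251921],
       [ 0.        ,  0.        ,  0.        ,  1.        ]])}
gauge [(0.79, [0.5344, -0.1957, 0.0037]), (0.76, [0.3794, 0.0128, 0.0011]), (0.73, [0.558, -0.0136, 0.0003])]
slot_mouth [(0.67, [0.6702, 0.0619, 0.0022]), (0.39, [0.6596, 0.2567, 0.0027])]
slot_stop [(0.95, [0.7449, 0.0739, 0.0038])]
riser [(0.61, [0.6679, 0.0617, 0.0033])]
nipple [(0.65, [0.7213, 0.2466, 0.0029])]
coupling [(0.63, [0.6557, 0.2566, 0.0002])]
valve [(0.58, [0.7013, -0.1359, -0.0034])]
scene {'fx': 591.6639147871108, 'fy': 591.6639147871108, 'cx': 321.04568921427955, 'cy': 255.52150489696407, 'world_from_camera': array([[-0.86780006, -0.25133929,  0.4286626 ,  0.98557639],
       [ 0.49689773, -0.44579862,  0.74455103,  0.74323664],
       [ 0.00396227,  0.8591229 ,  0.51175399,  0.53036402],
       [ 0.        ,  0.        ,  0.        ,  1.        ]])}
gauge [(0.85, [0.5347, -0.1924, -0.0044]), (0.84, [0.3806, 0.0082, 0.0035]), (0.82, [0.557, -0.016, -0.0005])]
slot_mouth [(0.94, [0.6685, 0.0608, -0.0029])]
slot_stop [(0.74, [0.7415, 0.0701, -0.0007])]
riser [(0.95, [0.67, 0.0618, 0.0023])]
nipple [(0.96, [0.7205, 0.2495, -0.0007]), (0.29, [0.6571, 0.2561, -0.0001])]
coupling [(0.79, [0.6606, 0.2557, -0.0003])]
valve [(0.81, [0.7022, -0.1402, 0.0006])]
```

View pics/top0.png

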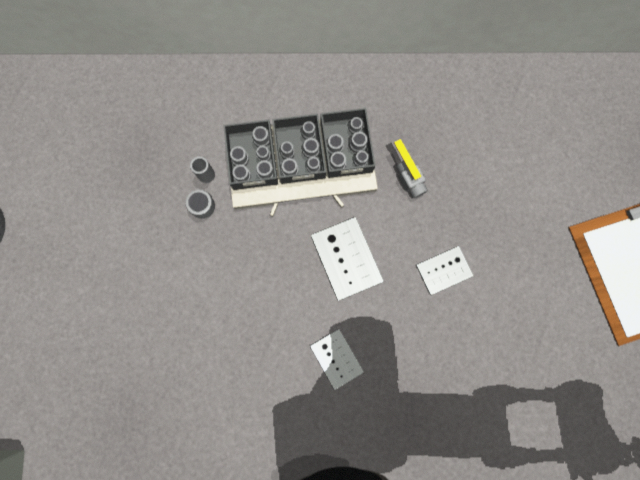

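View pics/scene0.png

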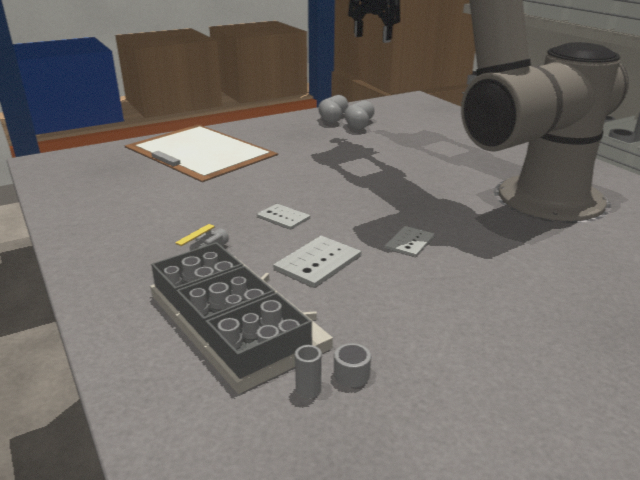

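The top view shows three gauges. The large one, near pixel (347,258), should be the right one. The small ones are at (445,270) and (336,359), and the riser front edge runs (233,206) to (376,190). Next I'll measure the outlines.

```bash
cat > h.py <<'E'
import numpy as np, cv2
from plant import ctrl
def unproj(px,c,z):
    p=ctrl.camera_params(c); T=p['world_from_camera']; px=np.atleast_2d(px).astype(float)
    d=np.c_[(px[:,0]-p['cx'])/p['fx'],-(px[:,1]-p['cy'])/p['fy'],-np.ones(len(px))]@T[:3,:3].T
    return (T[:3,3]+d*((z-T[2,3])/d[:,2])[:,None])[:,:2]
def rect(W):
    (c,(w,h),a)=cv2.minAreaRect((W*1000).astype(np.float32))
    if w<h: w,h,a=h,w,a+90
    a=(a+90)%180-90
    return np.round(c,1),round(w,1),round(h,1),round(float(np.radians(a)),3)
def gauge(img,z=.010,thr=185):
    m=((img.min(2)>thr)).astype(np.uint8)
    for k in cv2.findContours(m,cv2.RETR_EXTERNAL,cv2.CHAIN_APPROX_NONE)[0]:
        if 300<cv2.contourArea(k)<6000: print(cv2.boundingRect(k),rect(unproj(k[:,0],'top',z)))
R=np.array
# riser frame from mouth xy (mm) and yaw
def to_riser(p,o,a): d=np.array(p)-o; return np.array([d@[np.cos(a),np.sin(a)],d@[-np.sin(a),np.cos(a)]])
def from_riser(q,o,a): return np.array(o)+[q[0]*np.cos(a)-q[1]*np.sin(a),q[0]*np.sin(a)+q[1]*np.cos(a)]
E
python3 - <<'E'
from h import *
img=cv2.imread('pics/top0.png'); gauge(img)
# riser deck front strip
m=((img[:,:,2]>165)&(img[:,:,2].astype(int)-img[:,:,0]>12)).astype(np.uint8)
for k in cv2.findContours(m,cv2.RETR_EXTERNAL,cv2.CHAIN_APPROX_NONE)[0]:
    if cv2.contourArea(k)>400:
        print('riser',cv2.boundingRect(k)); W=unproj(k[:,0],'top',.019); print(rect(W),cv2.boxPoints(cv2.minAreaRect((W*1000).astype(np.float32))))
print(img[200,300],img[250,360])
cv2.imwrite('pics/crop0.png',cv2.resize(img[100:310,180:460],None,fx=2.8,fy=2.8,interpolation=cv2.INTER_CUBIC))
E
```

```text
(311, 335, 21, 36) (array([387.4,  27.4]), 50.1, 39.9, 0.508)
(417, 246, 56, 48) (array([ 532. , -191.9]), 86.7, 60.9, -1.168)
(584, 217, 56, 120) (array([ 519.5, -537.8]), 199.2, 113.4, 0.294)
(312, 217, 71, 84) (array([556.3, -12.5]), 130.5, 90.3, 0.381)
(232, 172, 145, 35) (array([685.8,  64.6]), 273.0, 31.9, -1.438)
riser (570, 210, 61, 29)
(array([ 613.7, -483.2]), 112.4, 23.6, -1.264) [[ 585.48193 -433.14288]
 [ 619.4341  -540.33295]
 [ 641.9662  -533.1959 ]
 [ 608.01404 -426.00586]]
riser (231, 170, 147, 38)
(array([676.8,  63.6]), 272.4, 60.7, -1.471) [[632.997   196.14355]
 [660.23334 -74.94013]
 [720.66595 -68.86835]
 [693.4296  202.21533]]
[128 130 135] [234 237 235]
```

View pics/crop0.png

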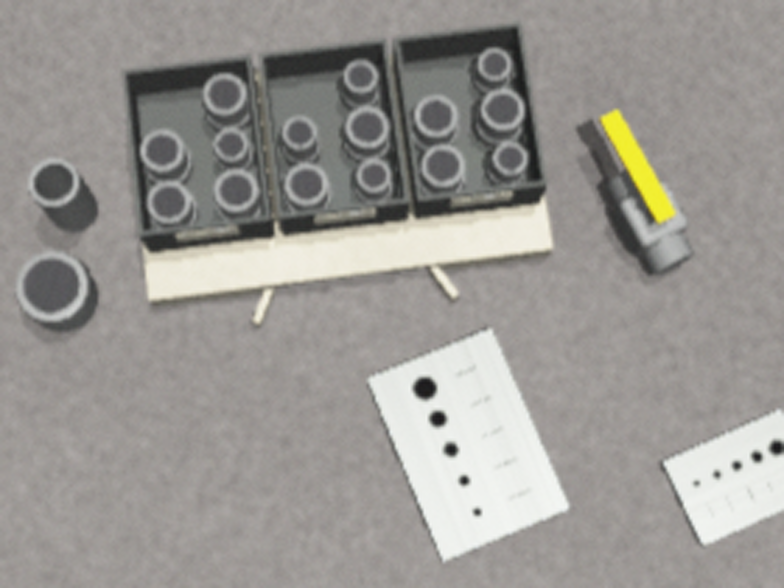

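The large gauge measures 130.5 x 90.3 mm, so it is the right one. Its centre is (556,-12.5) mm with yaw 0.381. The riser origin is about (669.5,62), yaw 0.132. My plan has two pushes:
1. Push the gauge's right long side along the riser's +y until it is square and centred.
2. Push it in from behind.

First I'll move beside it.

```bash
python3 -m jog '{"grip":[50,50,50,50,50,50,50,50,50,50],"offset":[[5.3,-3,1.3],[10.6,-6,2.6],[15.9,-9,3.9],[21.2,-12,5.2],[26.5,-15,6.5],[31.8,-18,7.8],[37,-21,9],[42.3,-24,10.4],[47.6,-27,11.7],[52.9,-29.7,13]],"yaw":[-8.4,-16.8,-25.2,-33.6,-42,-50.4,-58.8,-67.2,-75.6,-84]}' 30
python3 - <<'E'
from h import *
s=ctrl.read_state(); q=s['eef_rot']; print(s['t'],s['tcp_pos'],2*np.arctan2(q[2],q[1]),s['grip_width'])
E
```

```text
t: 1.8
tcp_pos: [0.4818, -0.1756, 0.1266]
eef_rot: [0.0, 0.657, 0.754, 0.0]
wrist_force: [0.9, -1.0, 1.6]
grip_width: 0.0423
finger_force: 0.0
1.8 [ 0.48176734 -0.17555578  0.12659527] 1.707996875403433 0.04232562793781834
```

```bash
python3 -m jog '{"grip":[50,50,50,50,50,50,50,50,50,50],"offset":[[2,3,2],[4,6,4],[6.6,9.5,5],[6.6,9.5,6],[6.6,9.5,6],[6.6,9.5,6],[6.6,9.5,6],[6.6,9.5,6],[6.6,9.5,6],[6.6,9.5,6]],"yaw":[0,0,0,0,0,0,0,0,0,0]}'
python3 - <<'E'
from h import *
s=ctrl.read_state(); q=s['eef_rot']; print(s['t'],s['tcp_pos'],2*np.arctan2(q[2],q[1]),s['grip_width'],to_riser(s['tcp_pos'][:2]*1000,[669.5,62],.132))
cv2.imwrite('pics/w1.png',ctrl.read_camera('wrist'))
E
```

```text
t: 2.8
tcp_pos: [0.5659, -0.0998, 0.0672]
eef_rot: [0.0, 0.66, 0.752, 0.0]
wrist_force: [0.0, -0.0, -0.0]
grip_width: 0.0429
finger_force: 0.0
2.8 [ 0.56592474 -0.09979752  0.06721643] 1.7011471227702963 0.04289675280678535 [-123.96952618 -146.7577157 ]
```

View pics/w1.png

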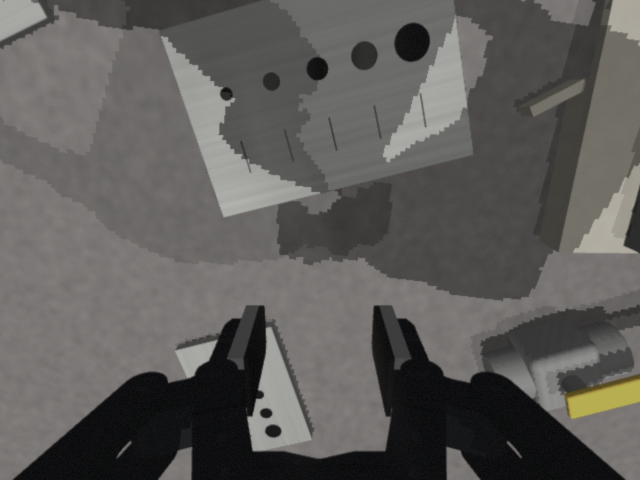

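The wrist view shows the gauge ahead at pixels (160-470, 0-215), with the fingers clear of the small gauge at (245,385) and of the valve. Next I'll descend.

```bash
python3 -m jog '{"grip":[50,50,50,50,50,50,50,50,50,50],"offset":[[0,0,2],[0,0,4],[0,0,5],[0,0,5.5],[0,0,5.9],[0,0,6.1],[0,0,6.3],[0,0,6.4],[0,0,6.5],[0,0,6.5]],"yaw":[0,0,0,0,0,0,0,0,0,0]}'
```

```text
t: 3.85
tcp_pos: [0.566, -0.0994, 0.0019]
eef_rot: [0.0, 0.659, 0.752, 0.0]
wrist_force: [-0.8, -0.4, -0.2]
grip_width: 0.0425
finger_force: 0.0
```

```bash
python3 -m jog '{"grip":[50,50,50,50,50,50,50,50,50,50],"offset":[[0.8,0,0],[1.6,0,0],[2.4,0,0],[3.2,0,0],[4,0,0],[4.8,0,0],[5.6,0,0],[6.2,0,0],[6.5,0,0],[6.5,0,0]],"yaw":[0,0,0,0,0,0,0,0,0,0]}'
python3 - <<'E'
from h import *
s=ctrl.read_state(); q=s['eef_rot']; print(s['tcp_pos'],2*np.arctan2(q[2],q[1]),s['wrist_force'],to_riser(s['tcp_pos'][:2]*1000,[669.5,62],.132))
im=ctrl.read_camera('top'); cv2.imwrite('pics/t2.png',im); gauge(im)
cv2.imwrite('pics/c2.png',np.hstack([im[100:400,180:480],cv2.resize(ctrl.read_camera('wrist'),(400,300))]))
E
```

```text
t: 4.85
tcp_pos: [0.5575, -0.0342, 0.0018]
eef_rot: [-0.0, 0.659, 0.752, 0.0]
wrist_force: [0.9, -0.1, -1.6]
grip_width: 0.0429
finger_force: 0.0
[ 0.55749253 -0.03421577  0.00178781] 1.70209434156744 [ 0.8761119  -0.06745785 -1.55209566] [-123.69670986  -80.63666346]
(441, 246, 33, 37) (array([ 539. , -208.9]), 62.1, 52.7, 0.385)
(353, 211, 72, 29) (array([617.7, -92. ]), 132.4, 30.6, 1.36)
(584, 208, 56, 129) (array([ 532.5, -500. ]), 240.5, 102.8, -0.129)
(186, 190, 25, 24) (array([664.7, 263.2]), 45.1, 44.2, 1.563)
(231, 171, 147, 36) (array([687.7,  64.7]), 275.2, 34.9, -1.448)
```

View pics/c2.png

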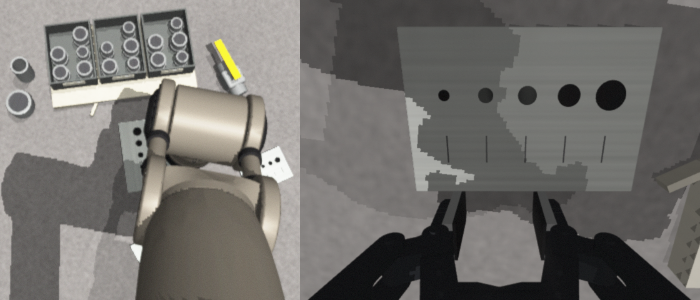

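The wrist view shows the gauge flush against both fingers. Its near edge is at about (184,304)-(531,304) in full-resolution pixels.

```bash
cat >> h.py <<'E'
def quad(px):
    W=unproj(px,'wrist',.01)*1000; O=np.array([669.5,62])
    print('corners in riser frame\n',np.round([to_riser(w,O,.132) for w in W],1)); c=W.mean(0); print('centre',to_riser(c,O,.132).round(1))
    s=ctrl.read_state(); print('tcp',to_riser(s['tcp_pos'][:2]*1000,O,.132).round(1))
E
python3 - <<'E'
from h import *
quad([[184,304],[531,304],[578,43],[157,43]])
E
```

```text
corners in riser frame
 [[-173.8  -69.8]
 [ -42.7  -70.2]
 [ -43.6   19. ]
 [-172.    19.2]]
centre [-108.   -25.4]
tcp [-123.7  -81.1]
```

```bash
python3 -m jog '{"grip":[50,50,50,50,50,50,50,50,50,50],"offset":[[0.6,0,0],[1.2,0,0],[1.8,0,0],[2.2,0,0],[2.5,0,0],[2.5,0,0],[2.5,0,0],[1.5,0,0],[0,0,-1],[0,0,-4]],"yaw":[0,0,0,0,0,0,0,0,0,0]}'
python3 - <<'E'
from h import *
s=ctrl.read_state(); print(s['tcp_pos'],to_riser(s['tcp_pos'][:2]*1000,[669.5,62],.132))
E
```

```text
t: 5.95
tcp_pos: [0.5562, -0.0372, 0.0405]
eef_rot: [-0.002, 0.66, 0.751, -0.001]
wrist_force: [0.9, 0.3, -0.1]
grip_width: 0.0427
finger_force: 0.0
[ 0.55622632 -0.03719191  0.04049138] [-125.34361335  -83.42026336]
```

```bash
python3 -m jog '{"grip":[50,50,50,50,50,50,50,50,50,50],"offset":[[0,0,-2],[0,-3,-3],[0,-6,-3],[2,-8.6,-3],[4,-8.6,-3],[6,-8.6,-3],[8.1,-8.6,-3],[8.1,-8.6,-3],[8.1,-8.6,-3],[8.1,-8.6,-3]],"yaw":[8.5,17,25.5,34,42.5,51,59.5,68,76.5,85]}'
python3 - <<'E'
from h import *
s=ctrl.read_state(); q=s['eef_rot']; print(s['tcp_pos'],2*np.arctan2(q[2],q[1]),to_riser(s['tcp_pos'][:2]*1000,[669.5,62],.132))
im=ctrl.read_camera('top'); gauge(im,thr=150)
cv2.imwrite('pics/w3.png',ctrl.read_camera('wrist'))
E
```

```text
t: 6.95
tcp_pos: [0.4622, 0.0332, 0.0726]
eef_rot: [0.0, 0.994, 0.106, 0.001]
wrist_force: [0.1, 0.7, 1.0]
grip_width: 0.0427
finger_force: 0.0
[0.46222452 0.03322322 0.07259902] 0.21171919255170735 [-209.25982965   -1.24546687]
(130, 455, 44, 25) (array([201.8, 326.8]), 73.7, 38.1, 1.556)
(395, 448, 20, 32) (array([ 200.7, -103.8]), 49.9, 32.6, -0.04)
(240, 435, 21, 41) (array([218.9, 160.3]), 65.1, 32.2, -0.066)
(213, 381, 34, 99) (array([265.2, 185.3]), 163.3, 56.0, 0.168)
(277, 379, 28, 23) (array([324.2,  90.8]), 46.9, 37.0, 1.557)
(312, 348, 64, 61) (array([ 3.442e+02, -3.000e-01]), 116.2, 93.4, 1.464)
(382, 298, 15, 35) (array([451.7, -86.6]), 60.5, 25.3, -0.04)
(289, 291, 87, 39) (array([463.3,  15.9]), 156.3, 57.0, 1.459)
(269, 289, 15, 35) (array([470. , 116.9]), 60.6, 25.2, -0.011)
(584, 207, 56, 130) (array([ 533.5, -500.2]), 242.4, 102.8, -0.129)
```

View pics/w3.png

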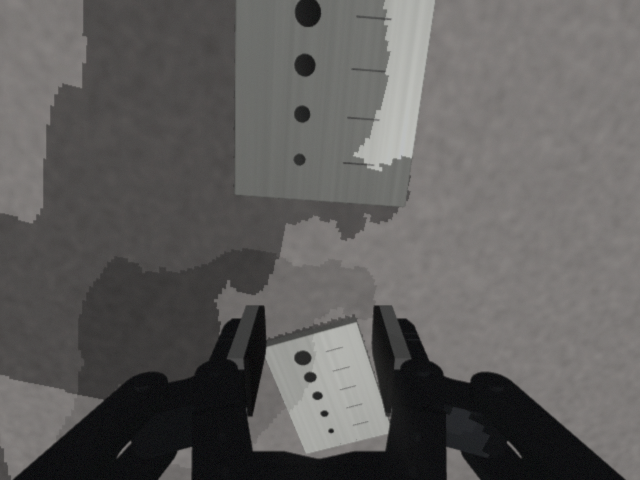

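The wrist view shows the gauge's rear corners at (235,195) and (408,206). The small gauge sits behind the fingertips at (330,390).

Run:
```python
from h import *
quad([[235,195],[408,206],[435,0],[236,0]])
```

```text
corners in riser frame
 [[-173.7   44.4]
 [-172.1  -46.7]
 [ -76.7  -44. ]
 [ -84.2   45.3]]
centre [-126.7   -0.3]
tcp [-209.3   -1.3]
```

```bash
python3 -m jog '{"grip":[50,50,50,50,50,50,50,50,50,50],"offset":[[0.5,0,1],[1,0,2],[1,0,4],[1,0,5.5],[1,0,6.3],[1,0,6.7],[1,0,6.9],[1,0,7.05],[1,0,7.05],[1,0,7.05]],"yaw":[4.6,4.6,4.6,4.6,4.6,4.6,4.6,4.6,4.6,4.6]}'
python3 - <<'E'
from h import *
s=ctrl.read_state(); q=s['eef_rot']; print(s['tcp_pos'],2*np.arctan2(q[2],q[1]),to_riser(s['tcp_pos'][:2]*1000,[669.5,62],.132))
E
```

```text
t: 8.05
tcp_pos: [0.4717, 0.0363, 0.0017]
eef_rot: [0.0, 0.998, 0.069, 0.0]
wrist_force: [-0.6, 0.4, -0.8]
grip_width: 0.0426
finger_force: 0.0
[0.47165298 0.03634336 0.00169663] 0.1384248543013332 [-199.50272928    0.60658876]
```

```bash
python3 -m jog '{"grip":[50,50,50,50,50,50,50,50,50,50],"offset":[[0.7,0,0],[1.4,0,0],[2.1,0,0],[2.8,0,0],[3.5,0,0],[4.2,0,0],[4.9,0,0],[5.5,0,0],[5.8,0,0],[5.8,0,0]],"yaw":[0.3,0.3,0.3,0.3,0.3,0.3,0.3,0.3,0.3,0.3]}'
python3 - <<'E'
from h import *
s=ctrl.read_state(); q=s['eef_rot']; print(s['tcp_pos'],2*np.arctan2(q[2],q[1]),s['wrist_force'],to_riser(s['tcp_pos'][:2]*1000,[669.5,62],.132))
im=ctrl.read_camera('wrist'); cv2.imwrite('pics/w4.png',im)
E
```

```text
t: 9.05
tcp_pos: [0.5299, 0.0444, 0.0013]
eef_rot: [0.0, 0.998, 0.066, 0.001]
wrist_force: [-0.3, -0.0, -0.8]
grip_width: 0.0426
finger_force: 0.0
[0.52991897 0.04438432 0.00125417] 0.13284142361661347 [-0.27730371 -0.00228847 -0.81314558] [-140.68529137    0.90880748]
```

View pics/w4.png

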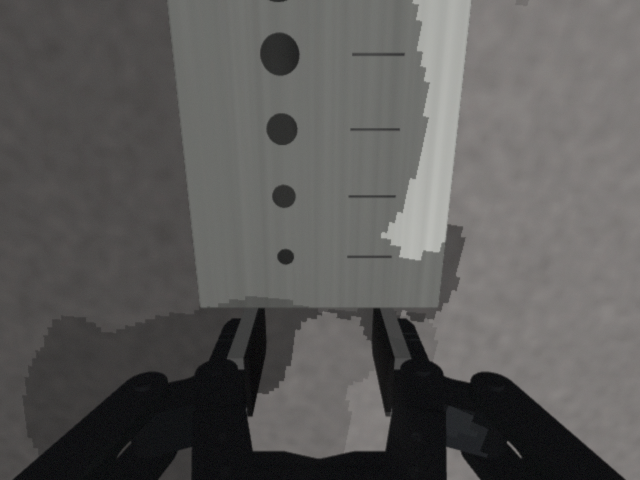

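The gauge is flush on both fingers and centred on the tool, with rear corners at (200,307) and (440,307). I'll push on into the slot.

```bash
python3 -m jog '{"grip":[50,50,50,50,50,50,50,50,50,50],"offset":[[0.6,0,0],[1.2,0,0],[1.8,0,0],[2.4,0,0],[3,0,0],[3.6,0,0],[4.2,0,0],[4.8,0,0],[5.2,0,0],[5.5,0,0]],"yaw":[0,0,0,0,0,0,0,0,0,0]}'
python3 - <<'E'
from h import *
s=ctrl.read_state(); q=s['eef_rot']; print(s['tcp_pos'],2*np.arctan2(q[2],q[1]),s['wrist_force'],to_riser(s['tcp_pos'][:2]*1000,[669.5,62],.132))
im=ctrl.read_camera('wrist'); cv2.imwrite('pics/w5.png',im)
E
```

```text
t: 10.1
tcp_pos: [0.5837, 0.0516, 0.0012]
eef_rot: [0.0, 0.998, 0.066, -0.0]
wrist_force: [-2.6, -0.2, 0.8]
grip_width: 0.0424
finger_force: 1.7
[0.58365827 0.05164855 0.00121307] 0.13288164498673283 [-2.63217989 -0.23191105  0.83703719] [-86.45738871   1.03683668]
```

View pics/w5.png

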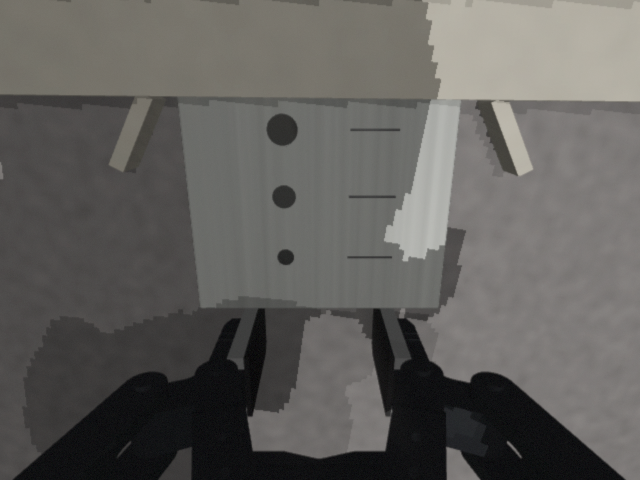

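The gauge is entering square: the riser front edge sits at row ~98 on both sides, and the gaps to the ears match. About 21 mm remain, so I'll creep to the stop and watch the force.

```bash
python3 -m jog '{"grip":[50,50,50,50,50,50,50,50,50,50],"offset":[[0.4,0,0],[0.8,0,0],[1.1,0,0],[1.4,0,0],[1.6,0,0],[1.7,0,0],[1.8,0,0],[1.9,0,0],[1.95,0,0],[2,0,0]],"yaw":[0,0,0,0,0,0,0,0,0,0]}'
python3 -m jog '{"grip":[50,50,50,50,50,50,50,50,50,50],"offset":[[0.02,0,0],[0.04,0,0],[0.06,0,0],[0.08,0,0],[0.1,0,0],[0.12,0,0],[0.14,0,0],[0.16,0,0],[0.18,0,0],[0.2,0,0]],"yaw":[0,0,0,0,0,0,0,0,0,0]}'
python3 - <<'E'
from h import *
s=ctrl.read_state(); print(to_riser(s['tcp_pos'][:2]*1000,[669.5,62],.132))
E
```

```text
t: 11.15
tcp_pos: [0.6031, 0.0543, 0.0013]
eef_rot: [0.0, 0.998, 0.066, -0.0]
wrist_force: [-3.6, -0.8, 0.7]
grip_width: 0.0423
finger_force: 1.4
t: 12.15
tcp_pos: [0.6038, 0.0544, 0.0012]
eef_rot: [0.0, 0.998, 0.066, -0.002]
wrist_force: [-8.2, -1.6, 5.1]
grip_width: 0.0428
finger_force: 4.3
[-66.16725572   1.11934006]
```

```bash
python3 -m jog '{"grip":[50,50,50,50,50,50,50,50,50,50],"offset":[[0.02,0,0],[0.04,0,0],[0.06,0,0],[0.08,0,0],[0.1,0,0],[0.12,0,0],[0.14,0,0],[0.16,0,0],[0.18,0,0],[0.2,0,0]],"yaw":[0,0,0,0,0,0,0,0,0,0]}'
```

```text
t: 13.15
tcp_pos: [0.6039, 0.0545, 0.0012]
eef_rot: [0.0, 0.998, 0.067, -0.004]
wrist_force: [-14.0, -3.0, 9.5]
grip_width: 0.0425
finger_force: 7.4
```

The TCP has stopped moving and the force is rising to 14 N, 1 mm from where the stop should be, so the gauge is against the stop. I'll back straight off, lift and look.

```bash
python3 -m jog '{"grip":[50,50,50,50,50,50,50,50,50,50],"offset":[[-0.2,0,0],[-0.5,0,0],[-1,0,0],[-1.8,0,0],[-2.5,0,0],[-3,0,0],[-3,0,-2],[-3,0,-4],[-3,0,-5],[-3,0,-5]],"yaw":[0,0,0,0,0,0,0,0,0,0]}'
python3 - <<'E'
from h import *
im=ctrl.read_camera('wrist'); cv2.imwrite('pics/w6.png',im)
E
```

```text
t: 14.15
tcp_pos: [0.5783, 0.0508, 0.0527]
eef_rot: [0.0, 0.998, 0.066, 0.002]
wrist_force: [-0.6, 0.2, -0.0]
grip_width: 0.0428
finger_force: 0.0
```

View pics/w6.png

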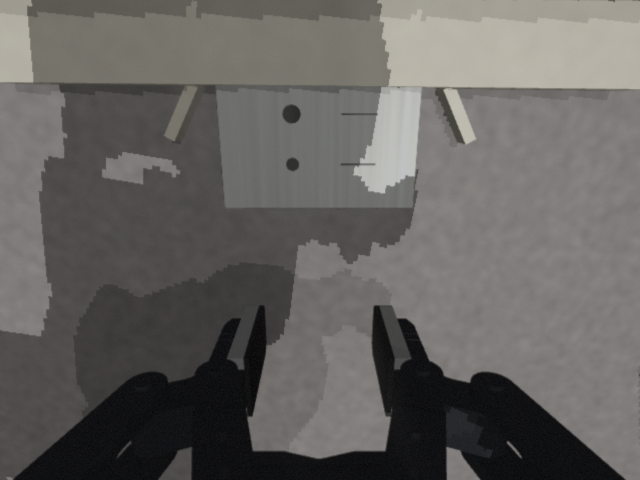

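The gauge is in, with its rear corners at (225,208) and (413,208). The riser edge looks tilted by about 0.7° relative to the gauge, so I'll measure both edges precisely.

Run:
```python
from h import *
im=cv2.GaussianBlur(cv2.imread('pics/w6.png'),(3,3),0).astype(float).sum(2)
def edge(cols,r0,r1,z):
    g=np.diff(im,axis=0); P=np.array([[c,r0+np.argmin(g[r0:r1,c])+.5] for c in cols],float)
    for _ in range(3):
        f=np.polyfit(P[:,0],P[:,1],1); P=P[abs(P[:,1]-np.polyval(f,P[:,0]))<1.5]
    W=unproj([[c,np.polyval(f,c)] for c in (cols[0],cols[-1])],'wrist',z)*1000; d=W[0]-W[1]
    print(len(P),f,W.round(1),'normal yaw',np.arctan2(-d[0],d[1]))
edge(list(range(70,185))+list(range(480,630)),70,100,.019)
edge(list(range(230,350)),195,220,.010)
edge(list(range(230,410)),195,220,.010)
p=ctrl.camera_params('wrist')['world_from_camera'];print(p)
```

```text
265 [1.07663588e-02 8.17689262e+01] [[656.3 162.7]
 [684.2 -64.9]] normal yaw 0.12191188026883881
120 [7.51087656e-18 2.07500000e+02] [[609.8  96.5]
 [617.2  40.5]] normal yaw 0.13146313120941974
180 [1.58388945e-16 2.07500000e+02] [[609.8  96.5]
 [620.9  12.2]] normal yaw 0.13146313120941908
[[ 0.1315082   0.93775183  0.32144533  0.66168461]
 [-0.99131364  0.12384981  0.04425478  0.06121688]
 [ 0.00168906 -0.32447301  0.94589345  0.19519299]
 [ 0.          0.          0.          1.        ]]
```

The gauge is 0.55° off the riser. I'll give it one gentle corrective press with the tool turned to match.

```bash
python3 -m jog '{"grip":[50,50,50,50,50,50,50,50,50,50],"offset":[[0,0,2],[0,0,4],[0,0,4.8],[0,0,5],[0.8,0,5],[1.6,0,5],[2.2,0,5],[2.6,0,5],[2.7,0,5],[2.8,0,5]],"yaw":[0.7,0.7,0.7,0.7,0.7,0.7,0.7,0.7,0.7,0.7]}'
python3 -m jog '{"grip":[50,50,50,50,50,50,50,50,50,50],"offset":[[0.05,0,0],[0.1,0,0],[0.15,0,0],[0.2,0,0],[0.25,0,0],[0.3,0,0],[0.35,0,0],[0.4,0,0],[0.45,0,0],[0.5,0,0]],"yaw":[0,0,0,0,0,0,0,0,0,0]}'
python3 -m jog '{"grip":[50,50,50,50,50,50,50,50,50,50],"offset":[[0,0,0],[-0.3,0,0],[-0.6,0,0],[-1.2,0,0],[-2,0,0],[-3,0,0],[-3,0,-2],[-3,0,-4],[-3,0,-5],[-3,0,-5]],"yaw":[0,0,0,0,0,0,0,0,0,0]}'
python3 - <<'E'
from h import *
raw=ctrl.read_camera('wrist'); cv2.imwrite('pics/w7.png',raw)
im=cv2.GaussianBlur(raw,(3,3),0).astype(float).sum(2)
def edge(cols,r0,r1,z):
    g=np.diff(im,axis=0); P=np.array([[c,r0+np.argmin(g[r0:r1,c])+.5] for c in cols],float)
    for _ in range(3):
        f=np.polyfit(P[:,0],P[:,1],1); P=P[abs(P[:,1]-np.polyval(f,P[:,0]))<1.5]
    W=unproj([[c,np.polyval(f,c)] for c in (cols[0],cols[-1])],'wrist',z)*1000; d=W[0]-W[1]
    print(len(P),f,W.round(1),'normal yaw',np.arctan2(-d[0],d[1])); return W
R=edge(list(range(70,185))+list(range(480,630)),70,100,.019)
G=edge(list(range(230,410)),195,220,.010)
n=np.array([R[0]-R[1]])[0]; n=np.array([n[1],-n[0]])/np.hypot(*n); print('protrusion',[(R[0]-g)@n for g in G])
E
```

```text
t: 15.2
tcp_pos: [0.6037, 0.0545, 0.0013]
eef_rot: [0.0, 0.998, 0.061, -0.002]
wrist_force: [-7.2, -1.7, 7.0]
grip_width: 0.0428
finger_force: 4.1
t: 16.2
tcp_pos: [0.6041, 0.0547, 0.0012]
eef_rot: [0.0, 0.998, 0.061, -0.007]
wrist_force: [-21.5, -3.4, 17.4]
grip_width: 0.0428
finger_force: 11.2
t: 17.2
tcp_pos: [0.5812, 0.0515, 0.0527]
eef_rot: [0.0, 0.998, 0.06, 0.002]
wrist_force: [0.5, 0.6, -0.6]
grip_width: 0.0431
finger_force: 0.0
265 [-2.49448677e-03  9.38053242e+01] [[656.3 162.8]
 [684.3 -66.1]] normal yaw 0.12201494722458325
180 [-8.11959217e-03  2.15671987e+02] [[610.2  96.6]
 [621.1  11.9]] normal yaw 0.12757029687676344
protrusion [np.float64(53.779829056443674), np.float64(53.30557851994636)]
```

View pics/w7.png

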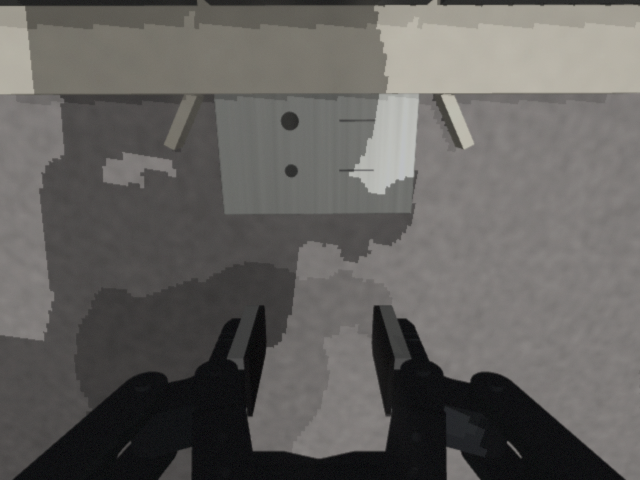

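The gauge now protrudes 53.8 mm on one side and 53.3 mm on the other, against 54 mm expected. The skew is down to about 0.3°, it lies flat, and the robot is clear of everything. I'm handing in.

```bash
python3 -c "
from plant import ctrl
print(ctrl.hand_in())"
```

```text
the job is handed in; nothing more can be done
None
```

The 130 mm gauge is in the slot against the stop, flat and square to about 0.3°, and the robot is clear; I handed the job in at about 17 s without a final camera check on the loose fittings, though no move went near them.

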